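# Slide the bread board out over the bowl and hold it

## Robot

A 6-joint arm with a two-finger parallel gripper is mounted at the origin on the work surface. World frame = base frame: x ahead of the robot, y to its left, z up, the work surface at z = 0. Lengths are in m, angles in degrees, forces in N, time in s.
With the tool pointing down it reaches from about 0.375 to 0.9 m from the base axis. Payload 3.1 kg.
Tool frame: the origin (TCP) lies at the very end of the fingers, on their centre line; the grasp point (between the pads) lies 19 mm behind it; z points along the fingers, y is the line along which they close (so a half turn about z gives the same grasp; the last joint's range is limited). The gripper opens to 87 mm and grips with 3 to 60 N. Pads are 19 mm wide; open, the fingers measure 117 mm over their backs; the gripper's body (75 mm by 190 mm) begins 51 mm behind the grasp point.
Start: joints at [60.59, 30.224, 82.088, -0, 67.689, -10.227], TCP at [0.205, 0.59, 0.223] pointing down, gripper open.
Joint ranges: [-176.69, 176.69], [-43.24, 126.21], [12.49, 139.97], [-82, 262], [0, 151.66], [-163.58, 163.58]. Speed limits (degrees/s): [159.86, 159.86, 180, 180, 180, 180].

## Interface

Orientations are given as a 3x3 rotation matrix whose columns are the frame's x, y, z axes.
In Python, from rig import bot, imaging gives the robot as it stands.
- The arm moves only by the tool drive_tool, never from a script. Its argument "deltas" is text: rows parted by semicolons, each of 5 numbers parted by spaces: the finger opening in mm, from 0 to 87, then the shift along the world's x, y, z in mm, then the turn about the world's z in rad. In form: jaw dx dy dz twist; .... A call has 1 to 12 rows; each row is the pose to reach, as a shift and turn from the pose commanded when the call began; what a row does not reach only later rows make up. A row lasts 1/10 s, in which the tool goes at most 50 mm and 8.59 degrees, less where a joint would pass 70% of its speed; a pose out of reach is approached as far as the arm can. A call with a gripper value outside its range is refused whole. The fingers move at their own pace and stop on an object; the grip force is fixed at half the most. Time passes only in rows, so rows that repeat a pose let the fingers close. It gives the time, the measured TCP pose, the force, the opening and the grip force at its end, in the units of the state.
- bot.read_state(): the state, without advancing time (a new reading comes with each control period).
- imaging.capture(name): name is "scene" or "side" or "wrist"; returns the picture (480x640x3 uint8, red, green, blue); there is no depth.
- imaging.camera_model(name): a dict with "fx", "fy", "cx", "cy" (pixels), "T" (4x4, takes a point from camera to world coordinates). Camera axes: x right, y down, z forward; pixel columns grow to the right and rows downward; lengths in m; the calibration is good to about 2 mm. A picture is of the moment at which its call begins: read the wrist's pose just before it. camera_model takes no time and is no camera call; for the wrist camera it gives the pose at the moment of the call.
- bot.hand_in(): hands the job in; it is judged then, once.
The state is a dict: "time_s": time; "joint_positions": joint angles; "qvel": joint speeds; "tau": joint torques, N m; "position": TCP position; "tcp_rot": TCP orientation; "force": force on the tool from outside, world axes, zero at the start; "moment": the same for the moment, N m; "opening": opening from 0.0 (shut) to 1.0 (fully open); "grasp_force": force on a finger pad.
Only numpy, scipy, OpenCV 4.12 (cv2) and the standard library are available. Lean on these libraries where they do the work, as an engineer would, in place of code of your own. Each camera call takes 0.05 s, during which the arm holds its last target. There are 200 camera calls.

## Task

First clear the jar off the paddle board: set it down upright on the wooden tray with the other two jars, without dropping it. Then take the board by its handle and slide it out along the top of the butcher's block, without lifting it or letting it tip, until the middle of its free end is over the middle of the bowl, so that I can wipe its crumbs in. It would tip if you let go, so finish while still holding the handle, the board level and at rest on the block; leave the bowl and everything else where they are.

Things in the scene. Friction and masses are not known exactly. Their poses are not given: they have to be found in the camera images.
- block: heavy end-grain butcher's block that does not budge, 300 (x) x 240 (y) mm, top face 85 mm above the worktop. Origin: centre of its underside, on the worktop. Its x axis points to the side where the bowl stands; the edge there is at x = +150 mm
- board: loose wooden paddle board flat on the block, 16 mm thick, 0.34 to 0.53 kg: blade 200 (x) x 150 (y) mm, handle 36 mm wide from x = -100 to -203 mm with an 18 mm hanging hole at x = -185 mm. Origin: centre of the blade's underside; x points from handle to free end, within 0.12 rad of the block's x. Its balance point is at x = -15 mm: once that is past the block's edge it tips unless held
- board_end (a point): middle of the board's straight free end, at half thickness: x = +100 mm in the board's frame
- board_grip (a point): middle of the handle's straight solid part, at half thickness: x = -145 mm in the board's frame. The handle is 36 mm wide here and 16 mm thick and lies on the block's top
- bowl: loose wide ceramic mixing bowl, 236 mm across, 68 mm high, 0.75 kg, standing on the worktop beside the block with its rim 17 mm below the block's top. Origin: centre of its underside
- bowl_rim (a point): centre of the bowl's mouth, at rim height (68 mm): the middle of the bowl
- jar: glass jar with a steel lid, 52 mm across, 90 mm high, 0.15 to 0.25 kg, at first standing on the board's blade. Origin: centre of its underside; z up along the jar
- tray: low wooden tray fixed on the worktop, 220 (x) x 150 (y) mm outside, walls 5 mm thick and 18 mm high, inner floor 5 mm above the worktop. Origin: centre of its underside. The other two jars stand at its +x end; the half towards -x, around x = -50 mm, y = 0, is free
- jar_squat: squat amber jar on the tray, 60 mm across, 65 mm high; stays where it is. Origin: centre of its underside
- jar_slim: slim clear jar on the tray, 42 mm across, 90 mm high; stays where it is. Origin: centre of its underside
- grater: steel box grater with a black handle lying on its side, 240 mm long (along its y), 104 mm wide, about 80 mm high, beyond block and tray; stays where it is. Origin: middle of its underside
- onion: red onion, 76 mm across, 80 mm high, behind the block; stays where it is. Origin: centre of its underside
- courgette: courgette lying on the worktop, 206 mm long (along its x), 54 mm thick, behind the block; stays where it is. Origin: middle of its underside

How it is judged (in metres and radians):
On the way, in this order (a step that is already met when the one before it is completed fails the run):
1. the jar from the board stands upright on the tray, let go (x of jar in the frame of tray between -0.085 and 0.085 m and y of jar in the frame of tray between -0.05 and 0.05 m and angle between jar's own z axis and vertical below 0.08 rad and contact force between jar and tray above 0.4 N and contact force between jar and the arm below 0.05 N and contact force between jar and the fingers below 0.05 N and linear speed of jar below 0.03 m/s), for 0.3 s.
2. the board, held by its handle and level, has its free end over the middle of the bowl (within 20 mm) (horizontal distance between board_end and bowl_rim below 0.02 m and angle between board's own z axis and vertical below 0.05 rad and contact force between the fingers and board above 1 N and x of the grasp point in the frame of board below -0.09 m), for 0.2 s.
At the end, for the whole second after the job is handed in: Still held by its handle (over 1 N), the board lies level (0.05 rad) and still on the block, clear of the bowl, the middle of its free end within 20 mm of the bowl's middle from above; the jar stands upright, let go, on the tray; bowl and all other things within 20 mm of their start (all of step 1 and all of step 2 and z of board in the frame of block between 0.08 and 0.092 m and contact force between board and block above 0.3 N and contact force between board and bowl below 0.1 N and linear speed of board below 0.02 m/s and distance of each of bowl, jar_squat, jar_slim, grater, onion, courgette from where it was at the start of the episode below 0.02 m); the arm keeps its last pose, push and grip.
It fails at once if the board tips (more than 0.12 rad) (angle between board's own z axis and vertical above 0.12 rad).
It fails at once if the board is lifted off the block (more than 15 mm) (z of board in the frame of block above 0.1 m).
It fails at once if the jar is tipped over (more than 0.6 rad) (angle between jar's own z axis and vertical above 0.6 rad).
It fails at once if the jar is dropped (falls free, out of the fingers, from more than about 15 mm) (linear speed of jar above 0.55 m/s and contact force between jar and the fingers below 0.05 N).
It fails at once if the bowl, another jar, the grater, the onion or the courgette is moved by more than 20 mm (distance of any of bowl, jar_squat, jar_slim, grater, onion, courgette from where it was at the start of the episode above 0.02 m).
It also fails if it takes over 56 s, if anything falls off the work surface, if the arm or the gripper's body presses on something with over 40 N, if the wrist force passes 120 N, or if a joint passes its speed limit or range.

## Working session

There is one attempt and no reset: what is moved stays moved. The work goes in short steps, Python scripts to look and compute and a tool call to move; the robot and the scene stay as the last step left them, time stands still between calls to the robot, and variables do not carry over. Pictures are saved under pics/ and viewed, at most 10 in all, crops included, and the job is handed in when it is done.

Besides the shell and the picture viewer there is one more tool, called after "Request:" in YAML: its name, and indented under it one key for each argument. drive_tool: Moves the arm, as the interface text tells. Its arguments: {"type":"object","properties":{"deltas":{"type":"string"}},"required":["deltas"]}

```bash
mkdir -p pics; cat > h.py <<'E'
import numpy as np, cv2
from rig import bot, imaging
def snap(n,f=None):
    m=imaging.camera_model(n); im=np.asarray(imaging.capture(n)); 
    if f: cv2.imwrite('pics/'+f,im[:,:,::-1])
    return im,m
def ray(m,u,v,z):
    T=np.array(m['T']); d=T[:3,:3]@np.array([(u-m['cx'])/m['fx'],(v-m['cy'])/m['fy'],1]); o=T[:3,3]
    return o+d*(z-o[2])/d[2]
def proj(m,p):
    T=np.array(m['T']); c=T[:3,:3].T@(np.array(p)-T[:3,3]); return m['fx']*c[0]/c[2]+m['cx'],m['fy']*c[1]/c[2]+m['cy']
E
python3 - <<'E'
from h import *
np.set_printoptions(precision=3,suppress=True)
for n in ('scene','side','wrist'):
    im,m=snap(n,n+'1.png'); np.savez('pics/'+n+'1.npz',im=im,**m); print(n,m)
print(bot.read_state())
E
```

```text
scene {'fx': 586.6350317816407, 'fy': 586.6350317816407, 'cx': 313.12030112012786, 'cy': 240.6686333983971, 'T': array([[ 0.838,  0.394, -0.377,  1.087],
       [ 0.545, -0.596,  0.589, -0.666],
       [ 0.007, -0.699, -0.715,  0.969],
       [ 0.   ,  0.   ,  0.   ,  1.   ]])}
side {'fx': 505.2656734057425, 'fy': 505.2656734057425, 'cx': 316.44566328169645, 'cy': 240.82652497864012, 'T': array([[ 0.943, -0.219,  0.249,  0.311],
       [-0.331, -0.608,  0.721, -0.78 ],
       [-0.006, -0.763, -0.646,  0.856],
       [ 0.   ,  0.   ,  0.   ,  1.   ]])}
wrist {'fx': 363.7445347574051, 'fy': 363.7445347574051, 'cx': 315.8357402718036, 'cy': 243.57699833188477, 'T': array([[ 0.33 ,  0.9  ,  0.286,  0.126],
       [ 0.944, -0.314, -0.102,  0.618],
       [-0.003,  0.303, -0.953,  0.385],
       [ 0.   ,  0.   ,  0.   ,  1.   ]])}
{'time_s': 0.15, 'joint_positions': array([ 60.59 ,  30.268,  82.139,   0.002,  67.688, -10.228]), 'qvel': array([ 0.102, -0.017, -0.126,  0.039, -0.094, -0.104]), 'tau': array([  0.   , -44.044, -17.684,   0.063,   0.055,  -0.   ]), 'position': array([0.205, 0.59 , 0.222]), 'tcp_rot': array([[-0.944,  0.329, -0.001],
       [ 0.329,  0.944, -0.001],
       [ 0.   , -0.002, -1.   ]]), 'force': array([-1.225,  0.162, -0.443]), 'moment': array([-0.008,  0.025,  0.046]), 'grasp_force': 0.0, 'opening': 0.9991882050766273}
```

View pics/scene1.png

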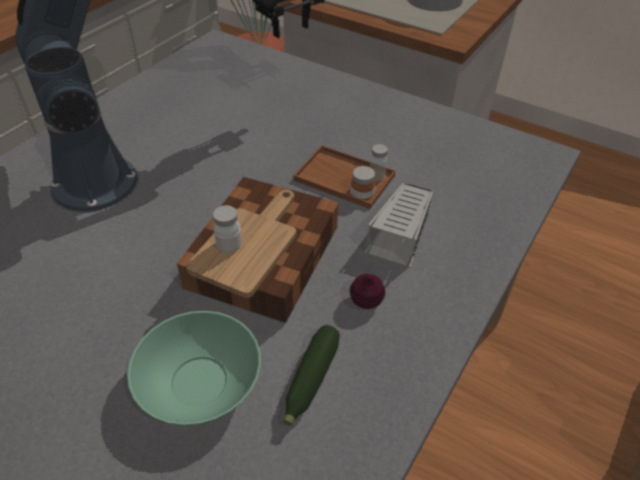

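View pics/side1.png

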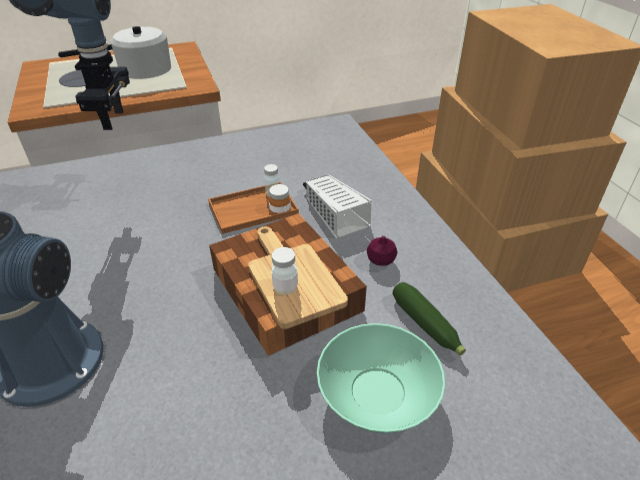

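The scene view shows the jar lid at about (226,213), the bowl centred near (196,368), the handle hole near (287,196) and the tray at about (345,175). In the side view the lid is at (284,256), the bowl near (380,380) and the handle tip near (266,233). Next I measure with masks.

```bash
cat > m.py <<'E'
from h import *
np.set_printoptions(precision=4,suppress=True)
def big(mask):
    mask=cv2.morphologyEx(mask.astype(np.uint8)*255,cv2.MORPH_OPEN,np.ones((3,3)))
    c,_=cv2.findContours(mask,cv2.RETR_EXTERNAL,cv2.CHAIN_APPROX_NONE); return max(c,key=cv2.contourArea)
for n in ('scene','side'):
    d=np.load('pics/'+n+'1.npz'); im=d['im']; m={k:d[k] for k in('fx','fy','cx','cy','T')}
    hsv=cv2.cvtColor(im,cv2.COLOR_RGB2HSV); H,S,V=[hsv[...,i].astype(int) for i in range(3)]
    b=cv2.convexHull(big((H>60)&(H<95)&(S>50)&(V>70)))
    P=np.array([ray(m,*p[0],.068)[:2] for p in b])
    # upper rim in image: keep far half points, fit circle of known radius
    from scipy.optimize import least_squares
    r=least_squares(lambda c:np.hypot(*(P-c).T)-.118,P.mean(0),loss='soft_l1',f_scale=.002); print(n,'bowl',r.x,np.abs(r.fun).max())
    for p in {'scene':[(226,213),(287,196),(243,180),(337,205),(323,150),(394,176),(295,175)],'side':[(284,256),(266,232),(365,290),(210,243),(210,203)]}[n]:
        print(p,hsv[p[1],p[0]])
    for p in {'scene':[(265,250)],'side':[(315,280)]}[n]: print('wood',hsv[p[1],p[0]])
    for p in {'scene':[(330,170)],'side':[(240,208)]}[n]: print('tray',hsv[p[1],p[0]])
    blk={'scene':[(265,195),(190,250),(300,280)],'side':[(235,250),(250,290),(340,265)]}[n]
    for p in blk: print('blk',hsv[p[1],p[0]])
    L={'scene':(226,213),'side':(284,256)}[n]; print('lid',ray(m,*L,.191))
    print('hole',ray(m,*{'scene':(287,196),'side':(266,232)}[n],.101))
E
python3 m.py; python3 - <<'E'
import cv2,numpy as np
a=cv2.imread('pics/scene1.png')[140:325,170:410]; b=cv2.imread('pics/side1.png')[150:350,195:395]
a=cv2.resize(a,None,fx=2.9,fy=2.9,interpolation=cv2.INTER_CUBIC);cv2.imwrite('pics/c1.png',a)
b=cv2.resize(b,None,fx=3,fy=3,interpolation=cv2.INTER_CUBIC);cv2.imwrite('pics/c2.png',b)
E
```

```text
scene bowl [ 0.6025 -0.2904] 0.031012092264010416
(226, 213) [ 18  18 141]
(287, 196) [ 14 103  89]
(243, 180) [ 11 133  75]
(337, 205) [ 12 120  91]
(323, 150) [ 12 126  71]
(394, 176) [10 62 87]
(295, 175) [ 12 130  98]
wood [ 15 102 147]
tray [ 12 136 122]
blk [ 12 136  71]
blk [ 10 138  76]
blk [ 11 127  58]
lid [ 0.4947 -0.0551  0.191 ]
hole [0.5045 0.1343 0.101 ]
side bowl [ 0.6008 -0.2939] 0.0015410708449888622
(284, 256) [ 50   3 238]
(266, 232) [ 16 109 171]
(365, 290) [10 95 62]
(210, 243) [100   9 162]
(210, 203) [ 13 150 156]
wood [ 20  99 243]
tray [ 13 150 191]
blk [ 11 147 123]
blk [ 13 147 173]
blk [ 12 144 115]
lid [ 0.4922 -0.0599  0.191 ]
hole [0.5008 0.1332 0.101 ]
```

View pics/c1.png

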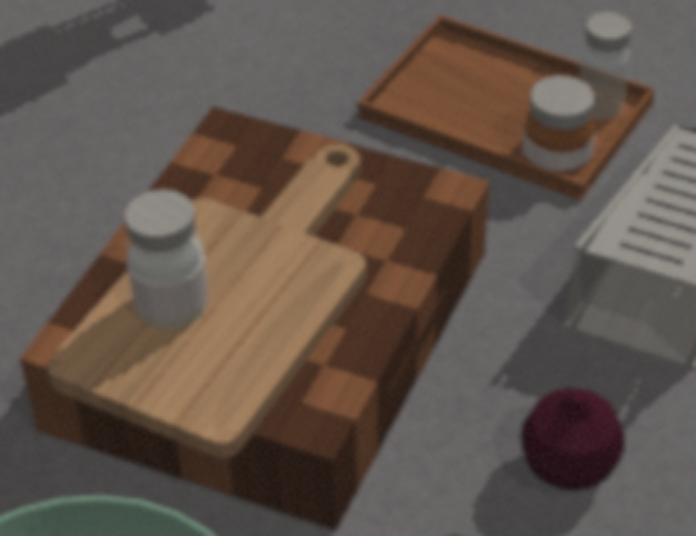

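View pics/c2.png

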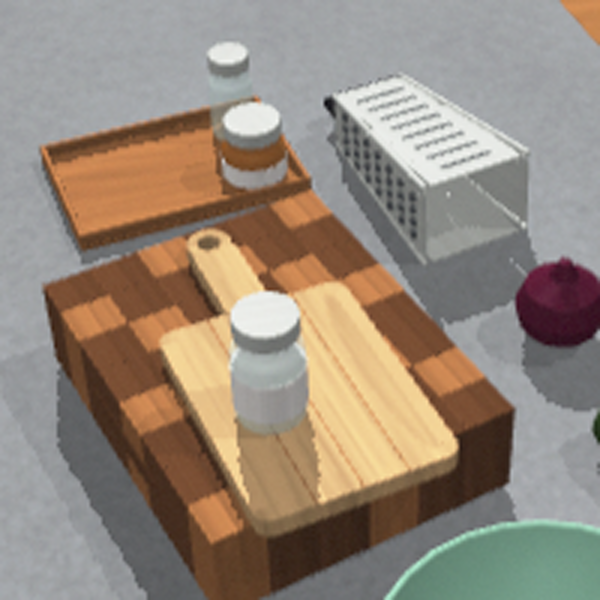

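The crops show the tray's rim corners: scene crop (440,18), (360,104), (582,192), (652,96). They also show the block's top corners at (212,107), (488,183) and (25,360), the hole at (337,158), and the jar's lid centre at (161,213) in the scene crop and (266,308) in the side crop.

```bash
cat > m2.py <<'E'
from h import *
np.set_printoptions(precision=4,suppress=True)
S={'scene':(2.9,170,140),'side':(3,195,150)}
pts={'scene':dict(tray=(.018,[(440,18),(360,104),(582,192),(652,96)]),block=(.085,[(212,107),(488,183),(25,360),(345,455)]),hole=(.101,[(337,158)]),lid=(.191,[(161,213)]),
 bladeR=(.101,[(362,275),(242,435)]),end=(.101,[(75,385),(205,437)]),handleR=(.101,[(358,165),(312,235)]),handleL=(.101,[(322,150),(262,215)]),squat=(.065,[(562,98)]),slim=(.09,[(609,24)])),
'side':dict(tray=(.018,[(42,150),(80,240),(308,183)]),block=(.085,[(45,288),(513,408),(205,548)]),hole=(.101,[(209,241)]),lid=(.191,[(266,308)]),
 bladeR=(.101,[(360,305),(448,425)]),bladeL=(.101,[(166,352),(245,508)]),end=(.101,[(290,515),(430,470)]),handleR=(.101,[(231,242),(267,293)]),handleL=(.101,[(190,250),(222,305)]),squat=(.065,[(252,123)]),slim=(.09,[(228,54)]))}
for n in S:
    d=np.load('pics/'+n+'1.npz'); m={k:d[k] for k in('fx','fy','cx','cy','T')}; s,a,b=S[n]
    for k,(z,l) in pts[n].items():
        P=np.array([ray(m,u/s+a,v/s+b,z)[:2] for u,v in l]); print(n,k,P.tolist() and np.round(P,4).tolist(), np.round(np.degrees(np.arctan2(*(P[1]-P[0])[::-1])),1) if len(P)==2 else '')
E
python3 m2.py
```

```text
scene tray [[0.411, 0.4289], [0.4198, 0.2845], [0.638, 0.2916], [0.6283, 0.4359]] 
scene block [[0.3687, 0.1479], [0.6037, 0.1929], [0.43, -0.1432], [0.6647, -0.0902]] 
scene hole [[0.5001, 0.1375]] 
scene lid [[0.4947, -0.0566]] 
scene bladeR [[0.5882, 0.0426], [0.6061, -0.1241]] -83.9
scene end [[0.4855, -0.1512], [0.5868, -0.1388]] 7.0
scene handleR [[0.5182, 0.1398], [0.5339, 0.0567]] -79.3
scene handleL [[0.485, 0.1388], [0.4903, 0.0538]] -86.4
scene squat [[0.5893, 0.3374]] 
scene slim [[0.5873, 0.4188]] 
side tray [[0.4063, 0.4277], [0.4136, 0.2812], [0.6277, 0.2926]] 
side block [[0.3681, 0.1468], [0.6585, -0.0962], [0.4196, -0.1455]] 
side hole [[0.4994, 0.1403]] 
side lid [[0.4944, -0.0502]] 
side bladeR [[0.5867, 0.0279], [0.6026, -0.1103]] -83.4
side bladeL [[0.437, 0.0268], [0.4504, -0.1353]] -85.3
side end [[0.4763, -0.1508], [0.5759, -0.1449]] 3.4
side handleR [[0.5155, 0.1332], [0.5248, 0.0647]] -82.3
side handleL [[0.4825, 0.1345], [0.489, 0.0629]] -84.8
side squat [[0.5895, 0.3368]] 
side slim [[0.5911, 0.4189]]
```

Request:
drive_tool:
  deltas: "87 20 -30 15 0;87 40 -75 25 0;87 60 -120 35 0;87 80 -165 45 0;87 100 -210 50 0;87 120 -255 50 0;87 140 -300 50 0;87 160 -345 50 0;87 180 -390 50 0;87 200 -435 50 0;87 220 -475 50 0;87 235 -510 50 0"

```text
time_s: 1.35
position: [0.4412, 0.078, 0.2726]
tcp_rot: [[-0.944, 0.33, 0.001], [0.33, 0.944, -0.0], [-0.001, 0.0, -1.0]]
force: [0.4, -0.2, -1.0]
opening: 0.999
grasp_force: 0.0
```

Request:
drive_tool:
  deltas: "87 15 -35 0 0;87 30 -70 0 0;87 45 -105 0 0;87 53 -128 0 0;87 55 -133 0 0;87 55 -133 0 0;87 55 -133 0 0"

```text
time_s: 2.05
position: [0.4944, -0.0516, 0.2723]
tcp_rot: [[-0.945, 0.328, -0.001], [0.328, 0.945, 0.001], [0.002, 0.001, -1.0]]
force: [-0.4, 0.0, 0.9]
opening: 1.0
grasp_force: 0.0
```

```bash
python3 - <<'E'
from h import *
s=bot.read_state(); print(s['position'],s['tcp_rot'],s['joint_positions'],s['force'],s['time_s'])
im,m=snap('wrist','w2.png'); print(proj(m,(.4945,-.0534,.191)),proj(m,(.5,.139,.101)),proj(m,(.471,.358,.005)))
E
```

```text
[ 0.49444085 -0.05161611  0.27226251] [[-9.44618496e-01  3.28167682e-01 -1.36695030e-03]
 [ 3.28166410e-01  9.44619315e-01  1.07574449e-03]
 [ 1.64427223e-03  5.67580972e-04 -9.99998487e-01]] [-1.88823841e+01  1.68142769e+01  9.64142902e+01  3.58554220e-02
  6.68654897e+01 -8.97389231e+01] [-0.43775534  0.00463325  0.91305006] 2.05
(np.float64(312.88458167483094), np.float64(252.49594829515343)) (np.float64(517.9400063482221), np.float64(158.551824630797)) (np.float64(670.9009415958651), np.float64(55.86419994614957))
```

View pics/w2.png

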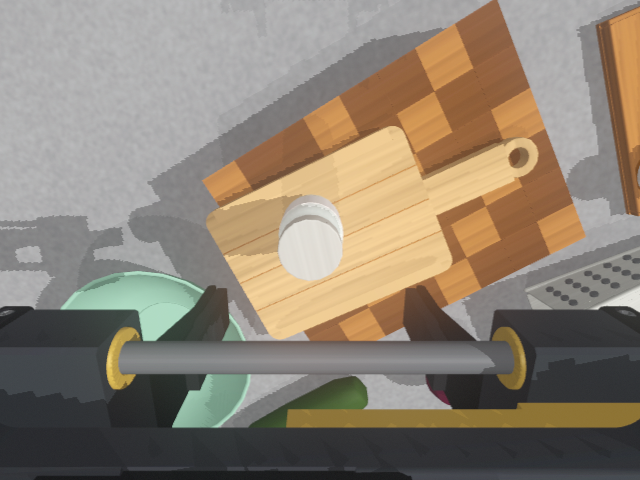

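The lid centre is at (311,250) and the hole at (520,157), both within 3 px of my predictions. Descending to the jar.

Request:
drive_tool:
  deltas: "87 0 -1 -35 0;87 0 -1 -70 0;87 0 -1 -100 0;87 0 -1 -125 0;87 0 -1 -139 0;87 0 -1 -139 0;60 0 -1 -139 0;50 0 -1 -139 0;42 0 -1 -139 0;42 0 -1 -139 0;42 0 -1 -139 0;42 0 -1 -139 0"

```text
time_s: 3.3
position: [0.4954, -0.0542, 0.1341]
tcp_rot: [[-0.945, 0.328, 0.0], [0.328, 0.945, -0.001], [-0.001, -0.001, -1.0]]
force: [-1.3, -2.4, 3.4]
opening: 0.587
grasp_force: 30.0
```

Request:
drive_tool:
  deltas: "42 0 0 0 0;42 0 0 0 0;42 0 0 5 0;42 0 0 15 0;42 0 0 30 0"

```text
time_s: 3.8
position: [0.4945, -0.0532, 0.1634]
tcp_rot: [[-0.944, 0.329, -0.002], [0.329, 0.944, 0.001], [0.003, 0.0, -1.0]]
force: [-0.4, 0.9, -1.3]
opening: 0.588
grasp_force: 30.0
```

Request:
drive_tool:
  deltas: "42 -1 15 10 0;42 -3 40 20 0;42 -5 70 25 0;42 -7 105 25 0;42 -9 140 25 0;42 -11 180 25 0;42 -13 220 25 0;42 -15 260 25 0;42 -17 300 25 0;42 -19 335 25 0;42 -21 365 25 0;42 -22 388 25 0"

```text
time_s: 5.0
position: [0.4715, 0.3373, 0.1887]
tcp_rot: [[-0.945, 0.327, -0.001], [0.327, 0.945, 0.001], [0.001, 0.0, -1.0]]
force: [0.4, -1.4, -1.7]
opening: 0.587
grasp_force: 30.0
```

Request:
drive_tool:
  deltas: "42 -1 13 0 0;42 -1 21 0 0;42 -1 23 -10 0;42 -1 23 -35 0;42 -1 23 -65 0;42 -1 23 -95 0;42 -1 23 -115 0;42 -1 23 -128 0;42 -1 23 -138 0;42 -1 23 -144 0;42 -1 23 -147 0;42 -1 23 -147 0"

```text
time_s: 6.2
position: [0.4726, 0.3573, 0.0418]
tcp_rot: [[-0.944, 0.329, 0.001], [0.329, 0.944, 0.0], [-0.0, 0.0, -1.0]]
force: [-0.0, -0.9, -2.0]
opening: 0.586
grasp_force: 30.0
```

```bash
python3 - <<'E'
from h import *
s=bot.read_state(); print(s['position'],s['force'],s['opening'],s['time_s'])
im,m=snap('side'); cv2.imwrite('pics/s3.png',cv2.resize(im[120:320,160:400,::-1],None,fx=3,fy=3,interpolation=cv2.INTER_CUBIC))
E
```

```text
[0.47259004 0.35733957 0.04178993] [-0.03284201 -0.92280509 -2.01553391] 0.5855171940405457 6.2
```

View pics/s3.png

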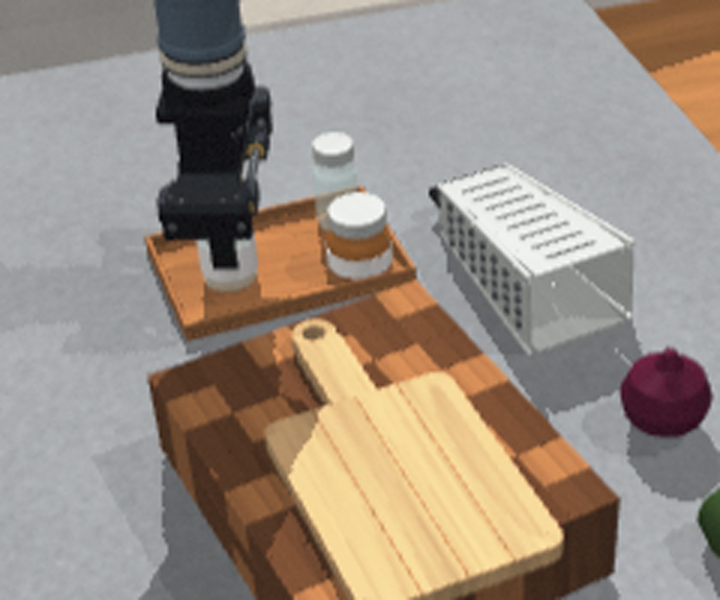

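The jar, with its base at about (230,285) in this crop, is upright inside the free half of the tray, a few mm above the floor. The board stayed put.

Request:
drive_tool:
  deltas: "42 0 0 -1 0;42 0 0 -2 0;42 0 0 -3 0;42 0 0 -4 0;42 0 0 -4 0;42 0 0 -4 0"

```text
time_s: 6.85
position: [0.4724, 0.3574, 0.0381]
tcp_rot: [[-0.944, 0.329, 0.0], [0.329, 0.944, 0.0], [-0.0, 0.0, -1.0]]
force: [-0.8, 0.0, 3.4]
opening: 0.582
grasp_force: 30.0
```

Request:
drive_tool:
  deltas: "56 0 0 0 0;66 0 0 0 0;76 0 0 0 0;80 0 0 0 0;80 0 0 0 0;80 0 0 0 0;80 0 0 20 0;80 0 0 50 0;80 0 0 85 0;80 0 0 120 0;80 0 0 150 0;80 0 0 160 0"

```text
time_s: 8.05
position: [0.474, 0.3582, 0.201]
tcp_rot: [[-0.945, 0.328, 0.006], [0.328, 0.945, 0.003], [-0.005, 0.005, -1.0]]
force: [0.2, 0.2, 0.1]
opening: 0.923
grasp_force: 0.0
```

```bash
python3 - <<'E'
from h import *
s=bot.read_state(); print(s['position'],s['force'],s['opening'],s['time_s'])
for n in('scene','side'):
    im,m=snap(n); np.savez('pics/'+n+'4.npz',im=im,**m)
    print(n,proj(m,(.4724,.3574,.095)),proj(m,(.5,.139,.101)))
    x,y={'scene':(170,100),'side':(160,100)}[n]; cv2.imwrite('pics/'+n+'4.png',im[y:y+230,x:x+260,::-1])
a=[cv2.imread('pics/%s4.png'%n) for n in('scene','side')]
cv2.imwrite('pics/c4.png',cv2.resize(np.hstack(a),None,fx=1.53,fy=1.53,interpolation=cv2.INTER_CUBIC))
E
```

```text
[0.47402106 0.35823049 0.2010191 ] [0.19312039 0.16847496 0.05522324] 0.9233544679499565 8.05
scene (np.float64(327.67787233299026), np.float64(143.63330116652338)) (np.float64(286.54454399460263), np.float64(194.10988379886462))
side (np.float64(234.16083379217974), np.float64(186.08897952818342)) (np.float64(265.04501698836555), np.float64(230.6038624006999))
```

View pics/c4.png

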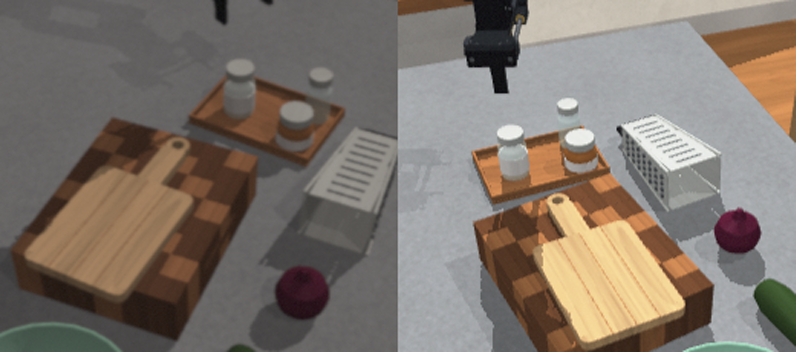

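The jar stands upright on the tray (lids near (240,67) and (510,133)). The board is now unoccluded, so I measure it by mask.

```bash
python3 - <<'E'
from h import *
np.set_printoptions(precision=4,suppress=True)
for n,lo,roi in (('scene',103,(180,180,310,310)),('side',200,(230,215,355,335))):
    d=np.load('pics/'+n+'4.npz'); im=d['im']; m={k:d[k] for k in('fx','fy','cx','cy','T')}
    hsv=cv2.cvtColor(im,cv2.COLOR_RGB2HSV).astype(int); H,S,V=hsv[...,0],hsv[...,1],hsv[...,2]
    k=((H>=13)&(H<30)&(S<128)&(V>=lo)); r=np.zeros_like(k); r[roi[1]:roi[3],roi[0]:roi[2]]=1; k=(k&r).astype(np.uint8)
    k=cv2.morphologyEx(k,cv2.MORPH_OPEN,np.ones((3,3)))
    c=max(cv2.findContours(k,0,1)[0],key=cv2.contourArea)
    P=np.array([ray(m,*p[0],.101)[:2]*1000 for p in c],np.float32)
    print(n,cv2.minAreaRect(P),cv2.contourArea(P))
    # rasterise top view, erode handle away
    t=np.zeros((500,400),np.uint8); cv2.fillPoly(t,[np.int32(P-[350,-250])],1)
    bl=cv2.morphologyEx(t,cv2.MORPH_OPEN,np.ones((70,70)));
    for q in (bl,t-bl):
        cc=max(cv2.findContours(q,0,1)[0],key=cv2.contourArea); (x,y),s,a=cv2.minAreaRect(cc); print(x+350,y-250,s,a)
    # bowl
    b=cv2.convexHull(max(cv2.findContours(((H>60)&(H<95)&(S>50)&(V>60)).astype(np.uint8),0,1)[0],key=cv2.contourArea))
    B=np.array([ray(m,*p[0],.068)[:2] for p in b])
    from scipy.optimize import least_squares
    r=least_squares(lambda c:np.hypot(*(B-c).T)-.118,B.mean(0),loss='soft_l1',f_scale=.001); print('bowl',r.x,np.median(abs(r.fun)))
E
```

```text
scene ((513.00341796875, 4.5302276611328125), (154.12049865722656, 304.00982666015625), 6.187709808349609) 33672.653961250566
519.3379516601562 -43.55516052246094 (153.71719360351562, 203.62753295898438) 4.763641834259033
501.51121520996094 103.37747192382812 (45.60901641845703, 104.9251708984375) 12.33908748626709
bowl [ 0.6024 -0.2919] 0.0017534153257682053
side ((512.9435424804688, 4.3071136474609375), (150.21681213378906, 296.6462097167969), 6.214980602264404) 31281.02234493799
520.0 -41.0 (192.0, 150.0) 90.0
506.74658203125 102.65753173828125 (46.427703857421875, 98.7177505493164) 6.009006023406982
bowl [ 0.6007 -0.2938] 0.0008639292662828285
```

Request:
drive_tool:
  deltas: "70 2 -20 0 -0.13;70 5 -45 0 -0.27;70 8 -70 0 -0.41;70 11 -100 0 -0.55;70 14 -130 0 -0.69;70 17 -160 0 -0.83;70 20 -190 0 -0.97;70 23 -215 0 -1.08;70 26 -240 0 -1.127;70 28 -255 -10 -1.127;70 29 -260 -20 -1.127;70 29 -260 -30 -1.127"

```text
time_s: 9.35
position: [0.5004, 0.0969, 0.1655]
tcp_rot: [[-0.107, 0.994, -0.003], [0.994, 0.107, 0.0], [0.001, -0.003, -1.0]]
force: [-0.8, 0.3, -0.2]
opening: 0.808
grasp_force: 0.0
```

```bash
python3 - <<'E'
from h import *
s=bot.read_state(); print(s['position'],s['tcp_rot'][:,1],s['joint_positions'],s['time_s'])
im,m=snap('wrist','w5.png'); u=np.array([.108,-.994]);c=np.array([.5185,-.0466])
for x in (-185,-145,100): print(x,proj(m,(*(c+u*x/1000),.101)))
v=np.array([.994,.108])
for y in(-.018,.018): print(proj(m,(*(c-.13*u+v*y),.101)))
print(proj(m,(.6015,-.293,.068)))
E
```

```text
[0.50036504 0.09688669 0.16548706] [ 0.99421073  0.10740292 -0.00310352] [-1.62747497e+00  2.62025992e+01  1.01740242e+02  1.38716978e-02
  5.22381369e+01 -7.80158868e+00] 9.35
-185 (np.float64(319.48051365485605), np.float64(200.62032246820553))
-145 (np.float64(319.41396775003926), np.float64(260.01291027727416))
100 (np.float64(319.11774416114116), np.float64(524.3941004224262))
(np.float64(292.86258647417463), np.float64(280.7933637150737))
(np.float64(345.93232293516013), np.float64(280.76360173900144))
(np.float64(370.38004396485326), np.float64(594.8591323841737))
```

View pics/w5.png

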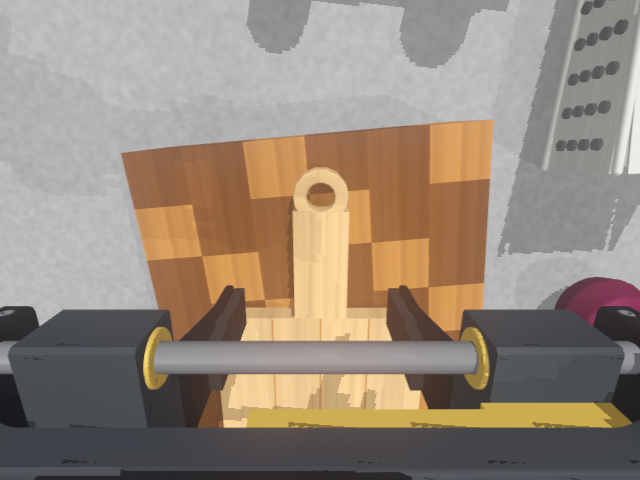

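The hole is at (321,194), about 4 mm behind my prediction, and the handle's edges are at columns 294 and 348, so it is centred and aligned. Descending.

Request:
drive_tool:
  deltas: "70 1 1 -20 0;70 3 2 -40 0;70 3 2 -58 0;70 3 2 -70 0;70 3 2 -75 0;70 3 2 -75 0;70 3 2 -75 0"

```text
time_s: 10.1
position: [0.5047, 0.0996, 0.0929]
tcp_rot: [[-0.109, 0.994, 0.001], [0.994, 0.109, 0.0], [-0.0, 0.001, -1.0]]
force: [0.3, -0.0, 0.3]
opening: 0.799
grasp_force: 0.0
```

Request:
drive_tool:
  deltas: "70 0 0 -3 0;70 0 0 -4.5 0;60 0 0 -4.5 0;50 0 0 -4.5 0;42 0 0 -4.5 0;36 0 0 -4.5 0;28 0 0 -4.5 0;28 0 0 -4.5 0;28 0 0 -4.5 0;28 0 0 -4.5 0;28 0 0 -4.5 0"

```text
time_s: 11.2
position: [0.504, 0.0993, 0.0881]
tcp_rot: [[-0.109, 0.994, -0.001], [0.994, 0.109, 0.0], [0.0, -0.001, -1.0]]
force: [-1.0, -0.2, 2.2]
opening: 0.408
grasp_force: 30.0
```

Request:
drive_tool:
  deltas: "28 1 -2 -0.5 0;28 3 -6 -0.5 0;28 6 -12 -0.5 0;28 9 -19 -0.5 0;28 13 -27 -0.5 0;28 17 -35 -0.5 0;28 21 -43 -0.5 0;28 25 -51 -0.5 0;28 28 -58 -0.5 0;28 30 -63 -0.5 0;28 31 -65 -0.5 0;28 31 -65 -0.5 0"

```text
time_s: 12.4
position: [0.5348, 0.0355, 0.0881]
tcp_rot: [[-0.107, 0.994, -0.001], [0.994, 0.107, 0.002], [0.003, -0.001, -1.0]]
force: [-3.1, 4.4, 5.5]
opening: 0.415
grasp_force: 30.0
```

Request:
drive_tool:
  deltas: "28 2 -4 0 0;28 5 -10 0 0;28 9 -18 0 0;28 13 -26 0 0;28 17 -34 0 0;28 21 -43 0 0;28 25 -52 0 0;28 29 -60 0 0;28 32 -66 0 0;28 34 -70 0 0;28 35 -72 0 0;28 35 -72 0 0"

```text
time_s: 13.6
position: [0.5696, -0.0361, 0.0881]
tcp_rot: [[-0.107, 0.994, -0.001], [0.994, 0.107, 0.003], [0.003, -0.001, -1.0]]
force: [-2.5, 4.8, 6.9]
opening: 0.409
grasp_force: 30.0
```

```bash
python3 - <<'E'
from h import *
s=bot.read_state(); print(s['position'],s['force'],s['moment'],s['grasp_force'])
a=[]
for n,x,y in(('scene',120,190),('side',230,220)):
    im,m=snap(n); np.savez('pics/'+n+'6.npz',im=im,**m); a.append(im[y:y+210,x:x+260,::-1])
cv2.imwrite('pics/c6.png',cv2.resize(np.hstack(a),None,fx=1.53,fy=1.53,interpolation=cv2.INTER_CUBIC))
E
```

```text
[ 0.56957782 -0.03612458  0.08807136] [-2.52055973  4.82527665  6.93917929] [ 0.74928684  0.44396824 -0.15741301] 30.012880861759186
```

View pics/c6.png

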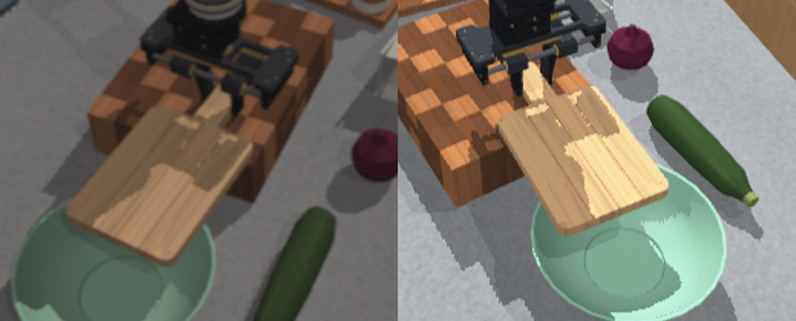

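The board lies level and the bowl is undisturbed. The middle of the free end is near crop pixels (121,238) in the scene view and (614,212) in the side view.

```bash
python3 - <<'E'
from h import *
for n,p in(('scene',(121/1.53+120,238/1.53+190)),('side',(216/1.53+230,210/1.53+220))):
    d=np.load('pics/'+n+'6.npz'); m={k:d[k] for k in('fx','fy','cx','cy','T')}
    print(n,ray(m,*p,.1)[:2])
u=np.array([.107,-.994]); print(np.array([.5696,-.0361])+u*.245)
E
```

```text
scene [ 0.60207245 -0.27710794]
side [ 0.58778774 -0.27912547]
[ 0.595815 -0.27963 ]
```

Request:
drive_tool:
  deltas: "28 1 -2 0 0;28 2 -5 0 0;28 4 -8 0 0;28 5 -11 0 0;28 6 -13 0 0;28 6 -13 0 0;28 6 -13 0 0;28 6 -13 0 0;28 6 -13 0 0;28 6 -13 0 0"

```text
time_s: 14.7
position: [0.5755, -0.0489, 0.0881]
tcp_rot: [[-0.108, 0.994, -0.001], [0.994, 0.108, 0.003], [0.003, -0.001, -1.0]]
force: [-1.3, 6.0, 6.7]
opening: 0.411
grasp_force: 30.0
```

```bash
python3 - <<'E'
from h import *
s=bot.read_state(); print(s['position'],s['force'],s['moment'],s['grasp_force'],s['qvel'])
a=[]
for n,x,y in(('scene',120,190),('side',230,220)):
    im,m=snap(n); print(n,proj(m,(.6015,-.293,.1))); a.append(im[y:y+210,x:x+260,::-1])
    p=proj(m,(.6015,-.293,.1)); im=a[-1].copy(); cv2.circle(im,(int(p[0]-x),int(p[1]-y)),2,(0,0,255),-1); a[-1]=im
cv2.imwrite('pics/c7.png',cv2.resize(np.hstack(a),None,fx=1.53,fy=1.53,interpolation=cv2.INTER_CUBIC))
E
```

```text
[ 0.57550929 -0.04891531  0.08810255] [-1.32038641  6.03416824  6.67357276] [ 0.78580155  0.52589947 -0.20891027] 30.016212165355682 [ 0.06746093 -0.12891771 -0.04592063  0.02902603 -0.01135519  0.00823303]
scene (np.float64(192.82761137059777), np.float64(351.79652016091774))
side (np.float64(381.2833312828692), np.float64(361.11088340507786))
```

View pics/c7.png

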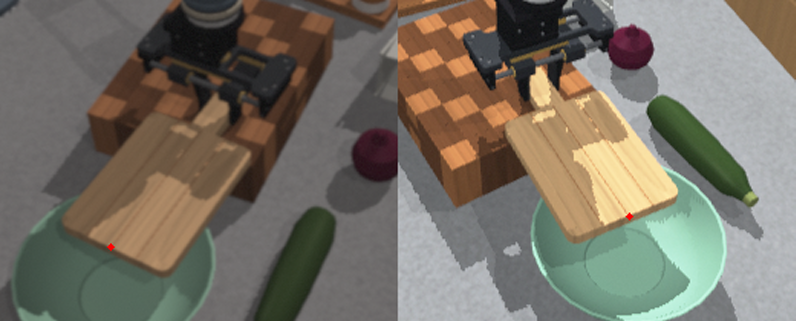

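The red target dot, at (111,247) and (629,216), sits on the free end's edge within a few mm of its middle in both views. The board is level and still held.

```bash
python3 -c "
from rig import bot
print(bot.hand_in())"
```

```text
the job is handed in; nothing more can be done
None
```

The job is handed in with no verdict shown: the jar stands upright on the tray, and the board is held level by its handle, its free end over the bowl's middle to within a few mm in the last pictures.

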